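# Move a polishing hood's lift-off guard to the neighbouring hood

## Task

The clear guard door hangs on the blue polishing hood and is needed on the green one. Squeeze its red tab towards the black tab to draw the sprung hinge pin, slide the guard off its stub and lift it away; then lower it gently into the green hood's hinge fork, whose height you must feel for, slide the stub home and let the pin spring back fully into its hole, so that the guard hangs from its hinge. Press only lightly on the hoods (well under 25 N), leave the other things on the bench where they are, and let go.

Things in the scene. Friction and masses are not known exactly. Their poses are not given: they have to be found in the camera images.
- guard_grip (a point): Grip point of the clear guard door (loose, 0.26 to 0.43 kg): on its centre, 32 mm above its hinge axis, half-way between its two upright tabs when squeezed together. Axes: y along the hinge towards the sprung pin, z up, x away from the hood. Grip from above, jaws closing along y, centred here: squeezed, the tabs measure 24 mm over both.
- guard_axis (a point): Middle of the guard's hinge axis, axes as guard_grip, 32 mm below it. Aluminium barrel, 18 mm diameter, y -85 to +85 mm, with a steel stub (8 mm diameter, 5 mm long) at its -y end and the sprung pin at +y. The clear panel with yellow edging (y -58 to +58 mm, at most 8 mm thick) hangs down to 108 mm below the axis.
- guard: The whole guard door; origin at guard_axis.
- black_tab (a point): Centre of the fixed black tab, 24 mm wide along x, 7 mm thick along y (outer face at y -12 mm of guard_grip), 8 to 46 mm above the hinge axis.
- red_tab (a point): Centre of the red tab that draws the pin, same size (10 to 46 mm above the axis); outer face at y +30 mm of guard_grip when released, +12 mm fully squeezed. The spring takes 4 N at first, 9 N fully squeezed.
- pin_tip (a point): Tip of the brass sprung hinge pin, 8 mm diameter; stands 18 mm out of the barrel's +y end when released, flush with it when drawn.
- guard_pin (a joint): Draw of the sprung pin in m: 0 = fully out (released), 0.018 = fully drawn by squeezing the red tab to the black one.
- hood_a: Blue polishing hood, fixed, 170 (x) x 220 (y) mm, 190 mm high (a duct stub 50 mm behind the middle of its top reaches 220 mm). Origin at the centre of its underside, open towards +x. The guard hangs in its hinge fork at the start.
- hinge_a (a point): Axis of the blue hood's fork, where guard_axis lies at the start: 115 mm ahead (+x) of and 215 mm above that hood's origin; axes as the hood's. The fork is like the green one. Take the guard off in the reverse of the order given for hinge_b.
- hood_b: Green polishing hood, same as the blue one, no guard at the start. Its fork: upright plates 30 mm wide, to 27 mm above the fork's axis, stub plate y -92.5 to -85.5 mm, pin plate y +97 to +104 mm, each with a 10.7 mm square hole on the axis. Beside each, inward to y = -74 and +74 mm, a V saddle, 25 mm wide at its mouth, carries the barrel on the axis of the holes.
- hinge_b (a point): Green fork's axis at its lowest setting: 115 mm ahead of, 205 mm above the hood's origin, axes as the hood's. The fork is clamped 0 to 25 mm higher, not reported: feel for it; it gives 0.2 mm per N. Pin drawn, the guard fits between the plates held 5 to 11 mm (best 8) towards +y; in the saddles it is slid to -y until the barrel meets the stub plate (y = 0), then the pin released.
- compound_bar: Red-brown polishing-compound bar, 45 x 110 x 32 mm; a bystander, leave alone. Origin at the middle of its underside.
- jar: Glass jar, 56 mm wide, 60 mm high; a bystander, leave alone. Origin at the middle of its underside.
- parts_box: Clear open parts box, 100 x 80 x 35 mm; a bystander, leave alone. Origin at the middle of its underside.
- buff: Grey buffing wheel lying flat, 76 mm wide, 24 mm high; a bystander, leave alone. Origin at the middle of its underside.
- mallet: Small hammer lying flat, 220 mm long; a bystander, leave alone. Origin at the middle of its underside.
- driver: Screwdriver lying flat, 160 mm long; a bystander, leave alone. Origin at the middle of its underside.
- ring_stand: Wooden ring cone, 64 mm wide, 100 mm high; a bystander, leave alone. Origin at the middle of its underside.
Things that resemble listed ones, but are neither listed nor needed, are in the scene too. Leave any pink look-alike of the guard alone.

How it is judged:
On the way, in this order (a step that is already met when the one before it is completed fails the run):
1. the sprung pin is drawn while the guard is still in the blue hood's fork (value of joint guard_pin above 0.014 m and distance between guard_axis and hinge_a below 0.02 m), for 0.1 s.
2. the guard is lifted clear of the blue hood's fork (distance between guard_axis and hinge_a above 0.06 m), for 0.1 s.
At the end, for the whole second after the job is handed in: The guard hangs at rest on the green hood: axis within 4 mm of the fork's in x and along it, 5 mm below to 29.5 mm above hinge_b, parallel within 0.04 rad, panel within 0.2 rad of vertical, its weight on the hood, pin within 3 mm of fully released (x of guard_axis in the frame of hinge_b between -0.004 and 0.004 m and y of guard_axis in the frame of hinge_b between -0.004 and 0.0045 m and z of guard_axis in the frame of hinge_b between -0.005 and 0.0295 m and angle between the y axis of guard and the y axis of hood_b, either way round below 0.04 rad and value of joint guard_pin below 0.003 m and angle between guard's own z axis and vertical below 0.2 rad and contact force between guard and hood_b above 1 N and linear speed of guard below 0.03 m/s and angular speed of guard below 0.3 rad/s); the robot touches nothing.
It fails at once if the guard is pressed on the green hood or its fork with more than 25 N (contact force between guard and hood_b above 25 N).
It fails at once if the guard is forced against the blue hood or its fork with more than 25 N (contact force between guard and hood_a above 25 N).
It fails at once if a bystander on the bench is moved more than 30 mm (distance of any of compound_bar, jar, parts_box, buff, mallet, driver, ring_stand from where it was at the start of the episode above 0.03 m).
It also fails if it takes over 58 s, if anything falls off the work surface, if the arm or the gripper's body presses on something with over 40 N, if the wrist force passes 120 N, or if a joint passes its speed limit or range.

## Robot

A 7-joint arm with a two-finger parallel gripper is mounted at the origin on the work surface. World frame = base frame: x ahead of the robot, y to its left, z up, the work surface at z = 0. Lengths are in m, angles in rad, forces in N, time in s.
With the tool pointing down it reaches from about 0.425 to 0.925 m from the base axis. Payload 6.8 kg.
Tool frame: the origin (TCP) lies on the front face of the gripper's body, between the roots of the fingers; the fingertips stand 73 mm ahead of it and the grasp point (between the pads) lies 54 mm ahead of it (env.nose_length is the distance from the TCP to the fingertips, in m); z points along the fingers, y is the direction in which the jaws open and shut (so a half turn about z gives the same grasp; the last joint's range is limited). The gripper opens to 85 mm and grips with 20 to 120 N. Pads are 22 mm wide; open, the fingers measure 114 mm over their backs; the gripper's body (76 mm by 85 mm) begins 54 mm behind the grasp point. The pads swing forward as they close: fully open they stand 13 mm farther back than shut.
Start: joints at [1.232, 0.477, 0.022, 1.555, -0.011, 1.109, -0.083], TCP at [0.154, -0.657, 0.304] pointing down, gripper open.
Joint ranges: [-2.96, 2.96], [-0.34, 2.1], [-1.41, 1.46], [0.24, 2.44], [-1.37, 4.51], [0.17, 1.92], [-2.96, 2.96]. Speed limits (rad/s): [2.39, 2.39, 3.14, 3.14, 3.14, 3.14, 3.14].

## Interface

Orientations are given as a unit quaternion [w, x, y, z].
In Python, from cell import env, kin, camera, calibration, job gives the robot as it stands. The module is installed in compiled form; this text tells all that it offers. Calls block until the motion is done:
- env.reach(position, orientation): joint-space move of the TCP to a pose.
- env.movel(position, velocity=0.15, rot=None, stop_force=None): straight line of the TCP; rot=None keeps the orientation; velocity is the mean speed in m/s. With stop_force (N) it stops when the force on the tool has changed by that much, and returns True; else False.
- env.goto_joints(angles): joint-space move.
- env.grip(opening, f_grip=None): finger opening in m; f_grip is the grip in N (None keeps the last); returns when the fingers have stopped.
- env.dwell(seconds).
- kin.inverse_kinematics(position, orientation): joint angles nearest the present ones, or None.
- env.get_state(): the state.
- camera(name): name is "side" or "top" or "wrist"; returns (picture, depth): 384x512x3 uint8, blue, green, red; 384x512 float32, m along the optical axis (not along the pixel's ray), 0 where there is no reading.
- calibration(name): a dict with "fx", "fy", "cx", "cy" (pixels), "rvec" (rotation vector, rad) and "tvec" (3), from world to camera coordinates, as OpenCV has them. Camera axes: x right, y down, z forward; pixel columns grow to the right and rows downward; lengths in m; the calibration is good to about 2 mm. A picture is of the moment at which its call begins: read the wrist's pose just before it. calibration takes no time and is no camera call; for the wrist camera it gives the pose at the moment of the call.
A pose or a line that the arm cannot do raises env.PlanningError and nothing moves.
- job.job_done(): hands the job in, once; it reports no verdict.
The state is a dict: "time": time; "qpos": joint angles; "joint_velocities": joint speeds; "joint_torque": joint torques, N m; "tcp_pos": TCP position; "orientation": TCP orientation; "force": force on the tool from outside, world axes, zero at the start; "torque": the same for the moment, N m; "opening": finger opening in m.
Only numpy, scipy, OpenCV 4.12 (cv2) and the standard library are available. Lean on these libraries where they do the work, as an engineer would, in place of code of your own. Each camera call takes 0.05 s, during which the arm holds its last target. There are 200 camera calls.

## Working session

There is one attempt and no reset: what is moved stays moved. The work goes in short steps, each a Python script; the robot and the scene stay as the last script left them, time stands still between calls to the robot, and variables do not carry over. Pictures are saved under pics/ and viewed, about 8 in all and at most 12, crops included, and the job is handed in when it is done.

```bash
mkdir -p pics; ls; cat > h.py <<'E'
import numpy as np, cv2
from cell import env, kin, camera, calibration, job
def snap(n):
    c=calibration(n); im,d=camera(n); return im,d,c
def pts(d,c):
    R,_=cv2.Rodrigues(np.array(c["rvec"],float)); t=np.array(c["tvec"],float).ravel()
    v,u=np.mgrid[0:d.shape[0],0:d.shape[1]]
    P=np.stack([(u-c["cx"])/c["fx"]*d,(v-c["cy"])/c["fy"]*d,d],-1)
    return (P-t)@R
E
python3 - <<'E'
from h import *
for n in ("top","side"):
    im,d,c=snap(n); cv2.imwrite(f"pics/{n}0.png",im); np.savez(f"{n}0.npz",im=im,P=pts(d,c),d=d)
    R,_=cv2.Rodrigues(np.array(c["rvec"],float)); print(n,-R.T@np.array(c["tvec"]).ravel(),R[2])
s=env.get_state();print(s["time"],s["tcp_pos"],s["orientation"],s["force"],s["opening"])
a,b=[cv2.imread(f"pics/{n}0.png") for n in("top","side")]
cv2.imwrite("pics/both.png",cv2.resize(np.vstack([a,b]),None,fx=.78,fy=.78))
E
```

```text
pics
top [0.41299932 0.0218621  1.65995148] [ 1.25781074e-01  6.08038314e-04 -9.92057837e-01]
side [0.00894644 1.09622758 1.23217825] [ 0.36374338 -0.67556001 -0.64133409]
0.1 [ 0.15431654 -0.65668712  0.30300976] [-8.50694587e-04  9.93346821e-01  1.15157925e-01 -1.48770137e-04] [-1.12794214 -0.65364558  1.18382331] 0.08547861020914284
```

View pics/top0.png

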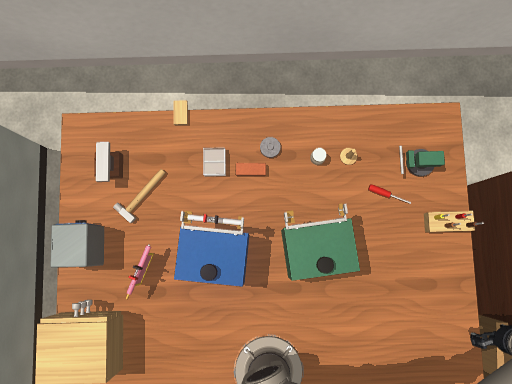

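View pics/side0.png

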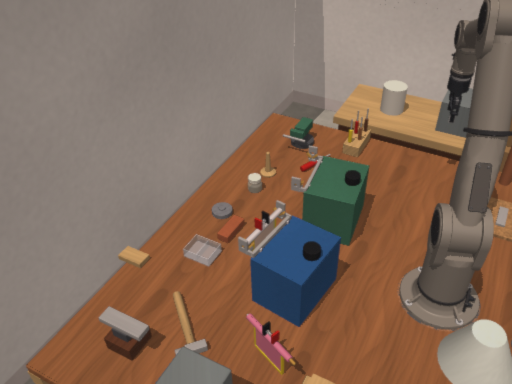

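The top view shows the blue hood at about (211,256) with the guard at (211,219), and the green hood at (321,250) with fork plates at (289,217) and (343,210). The pink look-alike is at (139,270), left of the blue hood. The side view agrees, so I'll measure the hoods and tabs next.

```bash
python3 - <<'E'
from h import *
for n in ("top","side"):
    z=np.load(n+"0.npz"); im,P=z["im"],z["P"]; hsv=cv2.cvtColor(im,cv2.COLOR_BGR2HSV)
    H,S,V=[hsv[...,i].astype(int) for i in range(3)]
    for nm,lo,hi in (("blue",100,125),("green",60,90)):
        m=(H>lo)&(H<hi)&(S>90)&(z["d"]>0)&(P[...,2]>.182)&(P[...,2]<.2)&(P[...,0]<.7)&(abs(P[...,1])<.5)
        m=cv2.morphologyEx(m.astype(np.uint8),cv2.MORPH_OPEN,np.ones((3,3)))>0
        q=P[m]; (c,s,a)=cv2.minAreaRect((q[:,:2]*1000).astype(np.float32)); print(n,nm,len(q),c,s,a,"z",np.median(q[:,2]))
        d=(V<50)&(P[...,2]>.21)&(P[...,2]<.23)&(np.hypot(P[...,0]-c[0]/1000,P[...,1]-c[1]/1000)<.1)
        print("  duct",d.sum(),P[d].mean(0) if d.any() else '')
        yaw=np.radians(a if abs(a)<45 else a-90)
        ux=np.array([np.cos(yaw),np.sin(yaw)]);uy=np.array([-ux[1],ux[0]])
        L=(P[...,:2]-np.array(c)/1000)@np.stack([ux,uy],1)
        for k,mm in (("red",((H<8)|(H>172))&(S>130)),("black",V<55),("light",(V>140)&(S<60))):
            g=mm&(abs(L[...,0]-.115)<.03)&(abs(L[...,1])<.13)&(P[...,2]>.19)&(P[...,2]<.3)
            if g.sum(): 
                vv,uu=np.nonzero(g); print("  ",k,g.sum(),"loc med",np.median(L[g],0),"lo",np.percentile(L[g],3,0),"hi",np.percentile(L[g],97,0),"z",np.percentile(P[g][:,2],[3,50,97]),"px",uu.mean(),vv.mean(),"world",np.median(P[g],0))
E
```

```text
top blue 3198 (402.42578125, 174.40492248535156) (219.27191162109375, 167.61688232421875) 82.75394439697266 z 0.18977853965388553
  duct 14 [0.36055351 0.16376545 0.21786721]
   red 28 loc med [0.11378035 0.02515579] lo [0.10316765 0.02249558] hi [0.12655887 0.02939702] z [0.23066046 0.25735125 0.26297137] px 204.60714285714286 218.17857142857142 world [0.51874776 0.18445825 0.25735125]
   black 8 loc med [ 0.11435695 -0.01194998] lo [ 0.10603852 -0.01210221] hi [ 0.12398039 -0.01148422] z [0.23799767 0.24891057 0.26343533] px 216.75 219.25 world [0.51434303 0.14797585 0.24891057]
   light 333 loc med [ 0.11194161 -0.0023256 ] lo [ 0.08547436 -0.0903354 ] hi [0.12350075 0.10108178] z [0.20072304 0.22115879 0.24259008] px 213.25825825825825 221.37537537537537 world [0.5121692  0.15928826 0.22115879]
top green 2227 (407.5040588378906, -180.16256713867188) (148.53111267089844, 217.6417999267578) 5.877538204193115 z 0.18965334467380762
  duct 24 [ 0.37349411 -0.18123717  0.21676984]
   light 244 loc med [0.09154681 0.00561109] lo [ 0.08562218 -0.08971523] hi [0.13048463 0.10375142] z [0.
[... 657 characters left out ...]
.11538461538464 216.42307692307693 world [0.51323128 0.15678644 0.24619654]
   light 296 loc med [0.11162233 0.02372541] lo [ 0.08542978 -0.08798976] hi [0.12439681 0.10202233] z [0.20052805 0.2188576  0.24243099] px 264.72635135135135 228.59459459459458 world [0.50720353 0.18817532 0.2188576 ]
side green 1666 (409.81976318359375, -172.50021362304688) (161.00828552246094, 222.8707275390625) 6.776369571685791 z 0.18894229804051427
  duct 132 [ 0.3636266 -0.1758673  0.2174689]
   light 84 loc med [0.08952075 0.00539064] lo [ 0.0854911  -0.09807907] hi [0.12826465 0.09678588] z [0.19157697 0.19677796 0.23186713] px 310.6904761904762 171.21428571428572 world [ 0.49861551 -0.1567035   0.19677796]
```

```bash
cat >> h.py <<'E'
def q(psi): return [0,np.cos(psi/2),np.sin(psi/2),0]
E
python3 - <<'E'
from h import *
for nm,p,psi in (("g",[.50,-.165,.46],.11),("b",[.495,.160,.46],-.129)):
    env.reach(p,q(psi)); im,d,c=snap("wrist"); cv2.imwrite(f"pics/w{nm}.png",im); np.savez(f"w{nm}.npz",im=im,P=pts(d,c),d=d)
    s=env.get_state(); print(s["time"],s["tcp_pos"],s["qpos"],s["force"])
a,b=[cv2.imread(f"pics/w{n}.png") for n in "gb"]
cv2.imwrite("pics/wboth.png",cv2.resize(np.vstack([a,b]),None,fx=.78,fy=.78))
E
```

```text
2.375 [ 0.49977312 -0.16610122  0.45967379] [ 0.51627393  0.13989479 -0.35315943  1.67026163  0.04968533  1.34078924
 -1.30767361] [-0.62771644  0.64248095 -0.87090583]
3.6583 [0.49567748 0.15824133 0.45981169] [ 0.11648487  0.15496289 -0.61517187  1.66968261  0.09198678  1.34637631
 -2.21602807] [-0.16948986  0.41015989 -0.60463854]
```

View pics/wboth.png

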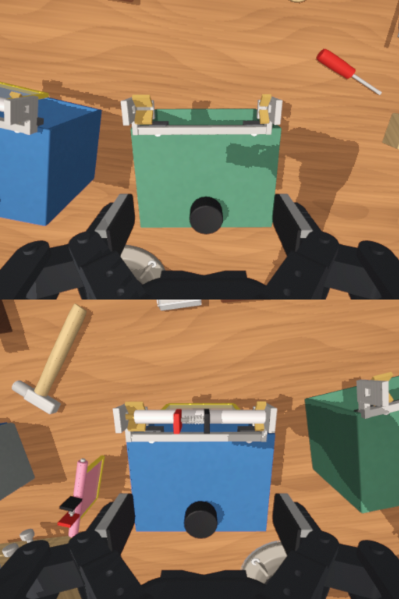

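The green fork's plates appear at about (127,113) and (277,110), with yellow saddles inside them. In the blue view the guard is in its fork, with the red tab at (177,421) and the black tab at (206,421). I'll fit the hood tops, plates and tabs in 3D.

```bash
python3 - <<'E'
from h import *
for n,lo,hi,near in (("g",60,90,[.4085,-.177]),("b",100,125,[.402,.175])):
    z=np.load(f"w{n}.npz"); im,P=z["im"],z["P"]; hsv=cv2.cvtColor(im,cv2.COLOR_BGR2HSV)
    H,S,V=[hsv[...,i].astype(int) for i in range(3)]; ok=z["d"]>0
    m=(H>lo)&(H<hi)&(S>70)&ok&(abs(P[...,2]-.19)<.008)&(np.hypot(P[...,0]-near[0],P[...,1]-near[1])<.16)
    m=cv2.morphologyEx(m.astype(np.uint8),cv2.MORPH_OPEN,np.ones((3,3)))>0
    qq=P[m]; c,s,a=cv2.minAreaRect((qq[:,:2]*1000).astype(np.float32)); print(n,len(qq),c,s,a,np.median(qq[:,2]))
    yaw=np.radians(a if abs(a)<45 else a-90)
    ux=np.array([np.cos(yaw),np.sin(yaw)]);uy=np.array([-ux[1],ux[0]])
    c=np.array(c)/1000; L=(P[...,:2]-c)@np.stack([ux,uy],1)
    def rep(k,mm,y0,y1,z0,x0=.085,x1=.15):
        g=mm&ok&(L[...,1]>y0)&(L[...,1]<y1)&(L[...,0]>x0)&(L[...,0]<x1)&(P[...,2]>z0)&(P[...,2]<.3)
        if g.sum(): print("  ",k,g.sum(),"x",np.percentile(L[g][:,0],[2,50,98]).round(4),"y",np.percentile(L[g][:,1],[2,50,98]).round(4),"z",np.percentile(P[g][:,2],[2,50,90,98]).round(4),"mid world",P[g].mean(0).round(4))
    gr=(S<60)
    zt=.225
    rep("stubplate",gr,-.12,-.08,zt,.095); rep("pinplate",gr,.085,.125,zt,.095)
    # top faces of plates
    for y0,y1 in((-.12,-.08),(.09,.125)):
        g=gr&ok&(L[...,1]>y0)&(L[...,1]<y1)&(L[...,0]>.095)&(P[...,2]>.2)&(P[...,2]<.3)
        zm=np.percentile(P[g][:,2],90); g&=P[...,2]>zm-.003
        r=cv2.minAreaRect((P[g][:,:2]*1000).astype(np.float32)); print("   topface",g.sum(),zm,r,"loc",np.array(r[0])/1000@np.eye(2)-c, ((np.array(r[0])/1000-c)@np.stack([ux,uy],1)).round(4))
    yel=(H>15)&(H<32)&(S>90)
    rep("sad-",yel,-.1,-.06,.195);rep("sad+",yel,.06,.1,.195)
    if n=="b":
        rep("red",((H<8)|(H>172))&(S>120),-.02,.05,.22); rep("black",V<60,-.05,.02,.22)
        g=(V>110)&(S<70)&ok&(abs(L[...,1])<.08)&(L[...,0]>.095)&(P[...,2]>.21)&(P[...,2]<.24)
        X=L[g]; k=np.polyfit(X[:,1],X[:,0],1); print("  barrel",g.sum(),k,"z top",np.percentile(P[g][:,2],95))
E
```

```text
g 19578 (416.02276611328125, -179.14047241210938) (168.62026977539062, 217.74441528320312) 6.490755558013916 0.18954216497773174
   stubplate 304 x [0.0997 0.115  0.1291] y [-0.0922 -0.0877 -0.0849] z [0.2261 0.2329 0.2341 0.2345] mid world [ 0.54   -0.2536  0.2322]
   pinplate 310 x [0.1    0.1153 0.1294] y [0.0969 0.0995 0.1038] z [0.2255 0.2327 0.2339 0.2344] mid world [ 0.519 -0.067  0.232]
   topface 253 0.23382805956780764 ((539.4806518554688, -254.2673797607422), (30.108280181884766, 7.583710193634033), 5.831716060638428) loc [ 0.12345789 -0.07512691] [ 0.1142 -0.0886]
   topface 254 0.23359073151116663 ((518.4893798828125, -66.267822265625), (30.20551300048828, 7.406286239624023), 5.866842269897461) loc [0.10246661 0.11287265] [0.1146 0.1006]
   sad- 387 x [0.095  0.1104 0.1334] y [-0.0851 -0.0792 -0.0736] z [0.1964 0.2047 0.2089 0.21  ] mid world [ 0.5382 -0.245   0.204 ]
   sad+ 747 x [0.0949 0.1105 0.1335] y [0.0742 0.085  0.0966] z [0.1961 0.2045 0.2088 0.2098] mid world [ 0.5197 -0.0817  0.2038]
b 19022 (403.3117980957031, 175.00839233398438) (219.35984802246094, 168.230
[... 556 characters left out ...]
259.8513488769531), (7.785305976867676, 29.14289093017578), 83.91018676757812) loc [0.12693759 0.08484296] [0.1153 0.1001]
   sad- 255 x [0.0951 0.1229 0.1335] y [-0.0857 -0.0796 -0.0741] z [0.2087 0.2148 0.217  0.2179] mid world [0.5077 0.0815 0.2142]
   sad+ 634 x [0.0963 0.1169 0.1345] y [0.0738 0.088  0.0966] z [0.2058 0.2145 0.2173 0.2181] mid world [0.5291 0.2463 0.2138]
   red 288 x [0.1045 0.1168 0.1267] y [0.0227 0.0249 0.0294] z [0.23   0.2593 0.2605 0.2612] mid world [0.5222 0.1854 0.2543]
   black 134 x [0.1049 0.1168 0.1266] y [-0.0111 -0.009  -0.0064] z [0.2308 0.2595 0.2605 0.2613] mid world [0.5182 0.1513 0.256 ]
  barrel 2377 [0.00811858 0.11609141] z top 0.23617196757849399
```

```bash
cat >> h.py <<'E'
YA=np.radians(-7.5); A=np.array([.5170,.1605,.215]); YB=np.radians(6.4); B=np.array([.5296,-.1660,.207])
def W(o,yaw,x,y,z):
    c,s=np.cos(yaw),np.sin(yaw); return o+np.array([c*x-s*y,s*x+c*y,z])
def loc(o,yaw,p):
    d=np.array(p)-o; c,s=np.cos(yaw),np.sin(yaw); return np.array([c*d[0]+s*d[1],-s*d[0]+c*d[1],d[2]])
def st(o,yaw,t=""):
    s=env.get_state(); F=loc(np.zeros(3),yaw,s["force"])
    print(t,"t",round(s["time"],2),"loc mm",(loc(o,yaw,s["tcp_pos"])*1000).round(1),"F",F.round(1),"T",np.round(s["torque"],2),"open",round(s["opening"],4)); return s
G=.032+.054
E
python3 - <<'E'
from h import *
env.movel(W(A,YA,0,.002,G+.045),.2,q(YA)); env.dwell(.2); s=st(A,YA,"above")
e=W(A,YA,0,.002,G+.045)-s["tcp_pos"]; print(e)
print(env.movel(W(A,YA,0,.002,G)+e,.08,q(YA),stop_force=10)); env.dwell(.2); st(A,YA,"down")
o=s["orientation"]; print(o,q(YA))
env.grip(.060,30);st(A,YA); env.dwell(.05)
im,d,c=snap("wrist"); cv2.imwrite("pics/w2.png",im)
E
```

```text
above t 4.59 loc mm [  0.4   2.3 132.5] F [ 0.2  0.5 -0.1] T [-0.    0.    0.08] open 0.0856
[-0.00040551 -0.00026838 -0.0014515 ]
False
down t 5.53 loc mm [-0.1  1.9 85.1] F [0.7 0.3 0.7] T [ 0.01 -0.01 -0.02] open 0.0855
[-3.59501363e-04  9.97855719e-01 -6.54394043e-02  1.23263929e-03] [0, np.float64(0.9978589232386035), np.float64(-0.06540312923014306), 0]
 t 5.9 loc mm [-0.4  1.7 84.6] F [ 0.2  0.9 -0.5] T [0.   0.02 0.03] open 0.0598
```

View pics/w2.png

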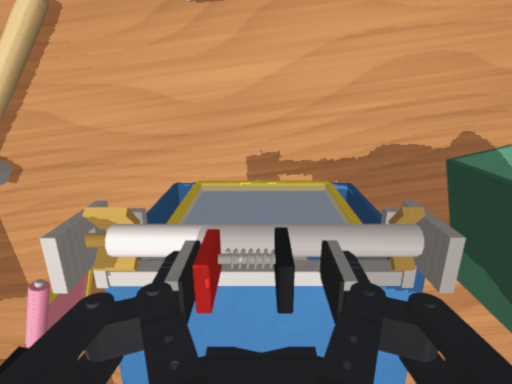

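The left finger is right at the red tab (207,270), and the right finger (335,270) is still clear of the black tab (284,270), as planned. Next is the squeeze.

```bash
python3 - <<'E'
from h import *
env.grip(.034,40); st(A,YA,"34")
env.grip(.020,40); env.dwell(.25); s=st(A,YA,"closed")
if .022<s["opening"]<.0265:
    y0=loc(A,YA,s["tcp_pos"])
    print(env.movel(W(A,YA,y0[0],.008,y0[2]),.03,stop_force=12)); env.dwell(.1); st(A,YA,"slid")
im,d,c=snap("wrist"); cv2.imwrite("pics/w3.png",im)
E
```

```text
34 t 6.37 loc mm [-0.2  4.2 85.8] F [-0.5  5.4  4.3] T [ 1.19 -0.09 -0.01] open 0.034
closed t 6.86 loc mm [ 0.1  1.  85.6] F [-2.6 -3.9  9.6] T [-0.    0.52  0.11] open 0.0226
False
slid t 7.33 loc mm [ 0.3  4.9 85.9] F [-3.2 -9.8  8.9] T [-1.25  0.88  0.26] open 0.0229
```

View pics/w3.png

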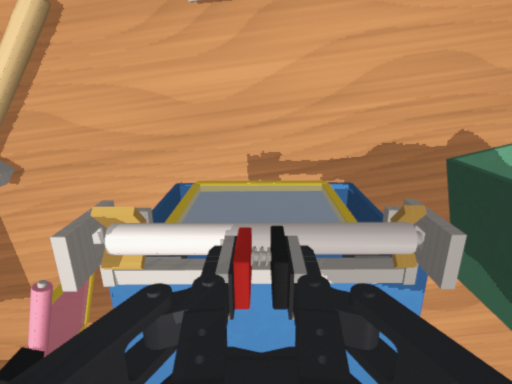

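The pin is drawn, with its end near (103,237). The slide is held back by friction because the pads press the guard about 9 N down into the saddles. I'll take that load off and then slide.

```bash
python3 - <<'E'
from h import *
s=env.get_state(); p=loc(A,YA,s["tcp_pos"])
env.movel(W(A,YA,0,.0065,p[2]+.003),.03,q(YA)); env.dwell(.15); s=st(A,YA,"up3")
env.movel(W(A,YA,0,.0085,p[2]+.003),.03,q(YA)); env.dwell(.15); s=st(A,YA,"slide")
E
```

```text
up3 t 7.79 loc mm [-0.   6.  88.4] F [ 0.1 -1.8 -1.5] T [-0.39  0.03 -0.01] open 0.0231
slide t 8.19 loc mm [-0.1  8.9 88.8] F [ 1.  -0.2 -3.5] T [ 0.09 -0.17 -0.01] open 0.0228
```

```bash
python3 - <<'E'
from h import *
h=env.movel(W(A,YA,0,.008,G+.045),.06,q(YA),stop_force=8); s=st(A,YA,"lift1"); print(h)
if not h:
    env.movel(W(A,YA,0,.008,G+.15),.2,q(YA)); env.dwell(.2); s=st(A,YA,"lift2")
    im,d,c=snap("wrist"); cv2.imwrite("pics/w4.png",im); np.savez("w4.npz",im=im,P=pts(d,c),d=d)
E
```

```text
lift1 t 9.04 loc mm [ -0.2   7.8 130.7] F [-0.2  0.1 -2.9] T [-0.05 -0.01  0.02] open 0.0233
False
lift2 t 9.92 loc mm [ -0.4   7.6 234.3] F [-0.6  0.5 -3.1] T [-0.04 -0.03 -0.  ] open 0.023
```

View pics/w4.png

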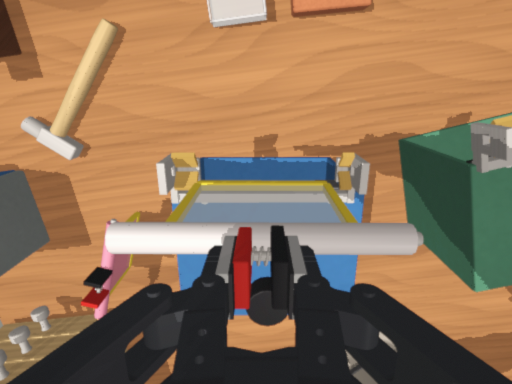

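The guard is held level and clear of the blue fork. I'll check its seat in the hand, carry it over to the green fork, and go down to just above the saddles.

```bash
python3 - <<'E'
from h import *
z=np.load("w4.npz"); P=z["P"]; s=env.get_state()
m=np.zeros(P.shape[:2],bool); m[222:256,115:410]=1; m&=(z["d"]>0)
L=np.array([loc(np.array(s["tcp_pos"]),YA,p) for p in P[m]]); L=L[(L[:,2]>-.1)&(L[:,2]<-.07)&(abs(L[:,1])>.03)]
for sg in(-1,1):
    k=L[L[:,1]*sg>0]; print(sg,len(k),"ztop",np.percentile(k[:,2],[90,97])*1e3,"x of top",np.median(k[k[:,2]>np.percentile(k[:,2],90)][:,0])*1e3,"y ext",np.percentile(k[:,1],[1,99])*1e3)
env.movel(W(B,YB,0,.008,G+.15),.25,q(YB)); env.dwell(.2); s=st(B,YB,"over B")
e=W(B,YB,0,.008,G+.15)-s["tcp_pos"]; e[2]=0
env.movel(W(B,YB,0,.008,G+.058)+e,.15,q(YB)); env.dwell(.25); s=st(B,YB,"pre"); print(s["qpos"].round(2) if hasattr(s["qpos"],"round") else s["qpos"])
E
```

```text
-1 2999 ztop [-79.75386737 -79.29283316] x of top -0.011097561362386106 y ext [-80.94937848 -30.5143573 ]
1 2908 ztop [-80.7914074  -80.28349545] x of top 0.022899439225924564 y ext [30.4565927  80.07060556]
over B t 11.62 loc mm [2.000e-01 9.000e+00 2.361e+02] F [ 0.1 -0.1 -3.6] T [ 0.01 -0.04 -0.02] open 0.0227
pre t 12.64 loc mm [1.000e-01 6.900e+00 1.449e+02] F [ 0.7 -0.5 -4.1] T [ 0.04  0.01 -0.01] open 0.0228
[ 0.53  0.26 -0.42  1.77  0.12  1.13 -1.39]
```

```bash
python3 - <<'E'
from h import *
h=env.movel(W(B,YB,0,.008,.112),.06,q(YB),stop_force=6); env.dwell(.1); st(B,YB,"112"); print(h)
if not h:
    h=env.movel(W(B,YB,0,.008,.080),.02,q(YB),stop_force=4); s=st(B,YB,"touch"); print(h); env.dwell(.15); st(B,YB,"rest")
    im,d,c=snap("wrist"); cv2.imwrite("pics/w5.png",im); np.savez("w5.npz",im=im,P=pts(d,c),d=d)
E
```

```text
112 t 13.43 loc mm [  0.3   8.  112.4] F [-1.5  0.4 -3.2] T [ 0.   -0.01 -0.01] open 0.023
False
touch t 14.59 loc mm [ 0.1  7.9 86.4] F [ 0.3 -0.8  4.4] T [ 0.28 -0.05  0.09] open 0.0233
True
rest t 14.74 loc mm [ 0.1  7.9 86.3] F [ 1.7 -0.8  4.9] T [ 0.25 -0.32  0.05] open 0.0231
```

View pics/w5.png

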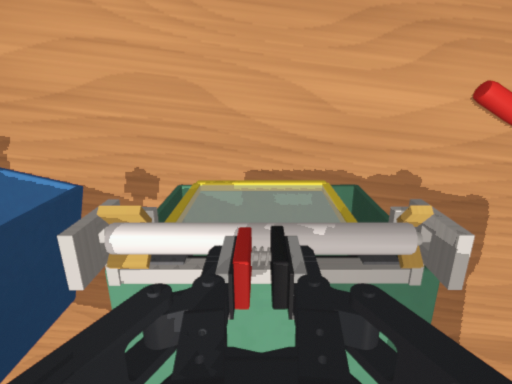

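The barrel sits in both saddles, between the plates at (85,245) and (440,245). I'll ease the load and slide to −y until it meets the stub plate.

```bash
python3 - <<'E'
from h import *
env.movel(W(B,YB,0,.008,.0878),.03,q(YB)); env.dwell(.15); st(B,YB,"eased")
h=env.movel(W(B,YB,0,-.004,.0878),.015,q(YB),stop_force=6); st(B,YB,"slid"); print(h); env.dwell(.15); st(B,YB,"rest")
E
```

```text
eased t 15.19 loc mm [-0.1  8.  87.5] F [ 1.  -0.8  0.4] T [ 0.05 -0.33 -0.09] open 0.0228
slid t 15.82 loc mm [-0.  -0.7 87.2] F [ 1.  -0.8  0.8] T [ 0.18 -0.23 -0.1 ] open 0.0228
True
rest t 15.97 loc mm [-0.  -0.7 87.1] F [ 0.3 -1.8  1.2] T [-0.16 -0.3  -0.09] open 0.0231
```

```bash
python3 - <<'E'
from h import *
env.grip(.045); st(B,YB,"45"); env.grip(.070); env.dwell(.3); s=st(B,YB,"70")
im,d,c=snap("wrist"); cv2.imwrite("pics/w6.png",im); np.savez("w6.npz",im=im,P=pts(d,c),d=d)
E
```

```text
45 t 16.31 loc mm [-0.4  2.4 86. ] F [ 0.9  5.1 -2. ] T [0.98 0.03 0.06] open 0.0451
70 t 16.98 loc mm [-0.1  0.2 86.9] F [ 0.4 -1.   0.1] T [-0.05  0.04 -0.05] open 0.0698
```

View pics/w6.png

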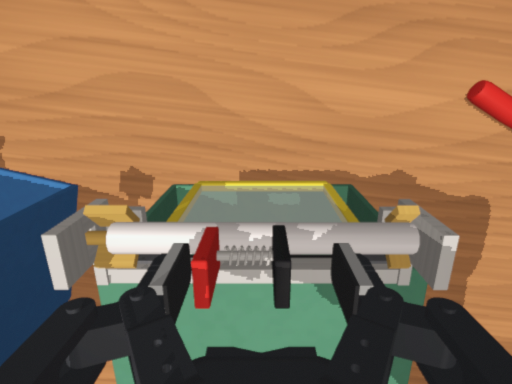

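The brass pin at (97,238) runs into the pin plate, and the tab spacing matches the original released state (76 px against 77). I'll withdraw and check from above.

```bash
python3 - <<'E'
from h import *
env.grip(.085); env.dwell(.1); s=st(B,YB,"open")
p=np.array(s["tcp_pos"]); env.movel(p+[0,0,.06],.08); env.movel(W(B,YB,-.03,0,.253),.2,q(YB)); env.dwell(.5); s=st(B,YB,"up")
im,d,c=snap("wrist"); P=pts(d,c); cv2.imwrite("pics/w7.png",im)
hsv=cv2.cvtColor(im,cv2.COLOR_BGR2HSV); H,S,V=[hsv[...,i].astype(int) for i in range(3)]
cs,sn=np.cos(YB),np.sin(YB); D=P-B; L=np.stack([cs*D[...,0]+sn*D[...,1],-sn*D[...,0]+cs*D[...,1],D[...,2]],-1)
near=(d>0)&(abs(L[...,0])<.03)&(abs(L[...,1])<.08)
for k,m in(("red",((H<8)|(H>172))&(S>120)),("black",V<60)):
    g=near&m&(L[...,2]>.03)&(L[...,2]<.06); print(k,g.sum(),(np.percentile(L[g],[2,50,98],0)*1e3).round(1).tolist())
g=near&(V>110)&(S<70)&(L[...,2]>.0)&(L[...,2]<.02)&(abs(L[...,1])>.035)
k=L[g]; f=np.polyfit(k[:,1],k[:,0],1); print("barrel",g.sum(),f)
for sg in(-1,1): print("ztop",np.percentile(k[k[:,1]*sg>0][:,2],95)*1e3)
E
```

```text
open t 17.43 loc mm [-0.1  0.3 86.9] F [ 0.1 -0.6  0.5] T [-0.02 -0.03 -0.05] open 0.085
up t 19.52 loc mm [-30.    0.  252.8] F [ 0.2 -0.9  0.2] T [-0.    0.03 -0.04] open 0.0854
red 221 [[-10.4, 22.7, 30.5], [1.4, 25.3, 44.1], [12.4, 29.0, 45.6]]
black 139 [[-9.5, -11.3, 31.4], [-0.3, -9.4, 44.3], [12.5, -5.8, 45.7]]
barrel 1474 [0.00072487 0.00083718]
ztop 7.9714009520144895
ztop 7.764789920424208
```

View pics/w7.png

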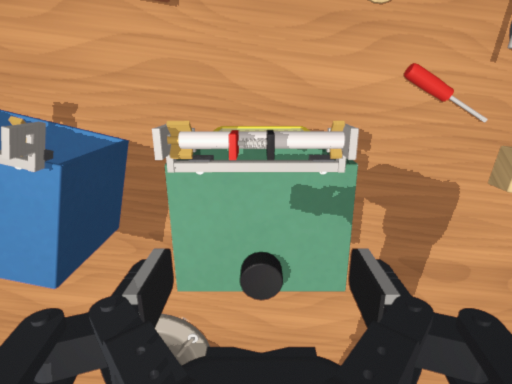

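The guard hangs level in the green fork, with the red tab at (233,144) and the black tab at (270,144). It is within about 1 mm in x and y, the pin is out, and the robot is clear.

```bash
python3 -c "
from h import *
job.job_done()"
```

```text
the job is handed in; nothing more can be done
```

The guard door now hangs on the green hood with its pin sprung back, and the job is handed in at about 19.5 s of the 58 s allowed. I drew the pin, slid the guard about 8 mm off its stub and lifted it away. I then lowered it onto the green saddles, feeling for them (about 8 N on touch), slid it home, released the pin and withdrew.

**Last checks:**
- **Position:** the barrel is within about 1 mm of the fork axis in x, and parallel to it within 0.001 rad. Both ends are level to 0.2 mm.
- **Height:** the axis is at about z = 0.206 m, only about 1 mm above the fork's lowest setting.
- **Pin:** the red tab is back at +29 to +30 mm and the black tab at about -11 to -12 mm, so the pin is fully released. The pictures show it in its hole.
- **Robot:** it is well clear with no contact force.

**What disagreed or went unchecked:**
- **First slide:** on the blue hood it stuck because the closing pads pressed the guard down by about 10 N. I eased it up 3 mm and it slid freely.
- **Slide home:** it stopped on a 6 N force change that had gone by the next reading. I took the stub as seated from the 8.7 mm of travel and the final view.
- **Hood forces and bystanders:** I could not read contact forces on the hoods directly, but no wrist reading passed about 10 N per axis. I did not re-measure the bystanders; the arm did not go near them.

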